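# Press and hold a round flask in the touch mixer

### The arm

A 7-joint arm with a two-finger parallel gripper is mounted at the origin on a cart in front of the work surface, level with it; the furniture and walls round the work are solid. World frame = base frame: x ahead of the robot, y to its left, z up, the work surface at z = 0. Lengths are in mm, angles in rad, forces in N, time in s.
With the tool pointing down it reaches from about 425 to 825 mm from the base axis. Payload 3.6 kg.
Tool frame: the origin (TCP) lies at the very end of the fingers, on their centre line; the grasp point (between the pads) lies 19 mm behind it; z points along the fingers, y is the direction in which the jaws open and shut (so a half turn about z gives the same grasp; the last joint's range is limited). The gripper opens to 93 mm and grips with 3 to 60 N. Pads are 15 mm wide; open, the fingers measure 128 mm over their backs; the gripper's body (75 mm by 188 mm) begins 65 mm behind the grasp point.
Start: joints at [-1.238, 0.615, -0.013, 1.423, 0.008, 1.103, -0.04], TCP at [228.82, 608.36, 197.34] pointing down, gripper open.
Joint ranges: [-3.12, 3.12], [-0.3, 2.06], [-1.34, 1.32], [0.26, 2.42], [-1.36, 4.5], [0.01, 1.98], [-2.84, 2.84]. Speed limits (rad/s): [2.79, 2.79, 3.14, 3.14, 3.14, 3.14, 3.14].

### API

Orientations are given as a unit quaternion [x, y, z, w].
In Python, from workcell import arm, grab_frame, look_for gives the robot as it stands. The module is installed in compiled form; this text tells all that it offers.
- The arm moves only by the tool apply_moves, never from a script. Its argument "increments" is a list that holds one entry, the list of rows, each a list of 7 numbers: the turn, a rotation vector about the world's x, y, z in degrees, then the shift along the world's x, y, z in mm, then the gripper's target within -1 to 1 (fully open at 1, half-way at 0, shut at -1). A call has 1 to 20 rows; each row shifts and turns the pose as measured when the row begins; what a row does not reach is not made up. A row lasts 1/10 s, in which the tool goes at most 50 mm and 8.59 degrees, less where a joint would pass 70% of its speed; a pose out of reach is approached as far as the arm can. A call with a gripper value outside its range is refused whole. The fingers move at their own pace and stop on an object; the grip force is fixed at half the most. Time passes only in rows, so rows that do not move let the fingers close. It gives the time, the measured TCP pose, the force and the opening at its end, in the units of the state.
- arm.get_obs(): the state, without advancing time (a new reading comes with each control period).
- grab_frame(name): name is "scene" or "top" or "wrist"; returns a dict with "color" (480x640x3 uint8, red, green, blue), "range_z" (480x640 float32, mm along the optical axis (not along the pixel's ray), 0 where there is no reading), "K" (3x3 intrinsics, pixels), "origin" and "orientation" of the camera in the world; the wrist camera has in their place "mount" (4x4, takes a point from camera to tool coordinates, whose origin is the TCP and whose axes are the flange's). Camera axes: x right, y down, z forward; pixel columns grow to the right and rows downward; lengths in mm; the calibration is good to about 2 mm. A picture is of the moment at which its call begins: read the wrist's pose just before it.
- arm.finish_job(): hands the job in, once; it reports no verdict.
Trained networks look in the newest picture that a camera, given by its name, has taken for a name from the list of things; names that differ only in an ending like _2 or _b are one class to them, and where a whole thing is asked for, a point or a joint stands for the part that bears it (a point fixed in the world has none). Each returns a list of dicts, best first, with "conf" (0 to 1); they miss things now and then, are a little off and sometimes report something else, mostly with a low value. They report only what shows in the picture. A call takes as long as a camera call. They do not tell look-alikes from the thing itself.
- look_for(camera, thing): "point" ([column, row] in pixels, amid what is visible of it).
The state is a dict: "clock": time; "q": joint angles; "joint_vel": joint speeds; "effort": joint torques, N m; "eef_pos": TCP position; "tool_rot": TCP orientation; "contact_force": force on the tool from outside, world axes, zero at the start; "ft_torque": the same for the moment, N m; "finger_gap": finger opening in mm.
Only numpy, scipy, OpenCV 4.12 (cv2) and the standard library are available. Lean on these libraries where they do the work, as an engineer would, in place of code of your own. Each camera call takes 0.05 s, during which the arm holds its last target.

### The job

Take the dust lid with the knob off the touch mixer and stand it, knob up, on the flat square cork mat. Then take the round flask from its cork ring without tipping it over, set it upright in the mixer's sprung ring and press it down against the spring until the ring is about at the bottom of its travel. Finish while still holding the flask pressed down there, and leave the other things on the bench where they are.

Things in the scene. Friction and masses are not known exactly. Their poses are not given: they have to be found in the camera images.
- mixer: touch mixer, fixed: white housing 130 (x) x 120 (y) mm, 55 mm high, dial and switch on its -x face; a round grey collar on its top (outer diameter 92, inner 84 mm) reaches 90 mm above the bench. Origin: centre of the underside; the collar and the sprung ring stand on its z axis.
- cradle_ring (a joint): travel of the mixer's sprung steel ring in m: 0 = up (rest), 0.012 = bottom of its travel, pressed straight down. The spring takes about 3 N to start, 8 N at 8 mm, 10 N at 12 mm (the flask's own weight does not move it).
- cradle_seat (a point): centre of the top face of the sprung ring (moves with it). The ring lies inside the collar, outer diameter 76, hole 44 mm; its top is 86 mm above the bench at rest, 4 mm below the collar's rim. The flask's ball sinks about 10 mm into the hole: seated, the flask's origin is 10 mm below this point.
- lid: loose round dust lid that caps the collar, 104 mm in diameter, 120 g: skirt 12 mm deep outside the collar with 3 mm to spare all round, flat top 16 mm above its origin, black knob 22 mm in diameter from there to 44 mm above the origin. Origin: centre of the skirt's lower edge, z up. At the start it sits on the collar, origin 78 mm above the bench.
- lid_knob (a point): point on the knob's axis to grip, 34 mm above the lid's origin, 18 mm above its flat top
- mat: flat square cork mat, fixed, 130 x 130 x 4 mm. Origin: centre of the underside.
- cork_ring: cork ring that the flask stands in, fixed to the bench, outer diameter 72, hole 40, height 18 mm. Origin: centre of the underside.
- flask: round-bottomed amber glass flask, about 120 g, 124 mm high: ball 60 mm in diameter, straight neck 22 mm in diameter from 58 to 108 mm, then a lip 27 mm wide and a rubber stopper to 124 mm. Origin: lowest point of the ball; z runs up the neck. At the start it stands upright in the cork ring, origin about 11 mm above the bench.
- flask_neck (a point): point on the axis of the neck to grip, 85 mm above the flask's origin
- flask_bulb (a point): centre of the flask's ball, 30 mm above its origin
- dropper_bottle: bystander: small white dropper bottle, 71 mm high, standing; origin at the underside
- coverslip_box: bystander: clear coverslip box 30 x 29 x 12 mm; origin at the underside
- spare_vial: bystander: capped specimen vial, 18 mm in diameter, 55 mm high, standing; origin at the underside
Things that resemble listed ones, but are neither listed nor needed, are in the scene too. Of the things shaped like the flask, the amber one is meant. Leave any turquoise look-alike of the lid alone.

How it is judged:
By the outcome, as a careful person would: the job done as asked, in the order asked, and still so for the second after the job is handed in, while the arm keeps its last pose, push and grip.
It also fails if it takes over 58 s, if anything falls off the work surface, if the arm or the gripper's body presses on something with over 40 N, if the wrist force passes 120 N, or if a joint passes its speed limit or range.

## Working session

There is one attempt and no reset: what is moved stays moved. The work goes in short steps, Python scripts to look and compute and a tool call to move; the robot and the scene stay as the last step left them, time stands still between calls to the robot, and variables do not carry over. Pictures are saved under pics/ and viewed, and the job is handed in when it is done.

Besides the shell and the picture viewer there is one more tool, called after "Emit:" by a JSON object that holds its "api" and its "payload". apply_moves: Moves the arm, as the interface text tells. Its arguments: {"type":"object","properties":{"increments":{"type":"array"}},"required":["increments"]}

```bash
mkdir -p pics; cat > h.py <<'E'
import numpy as np, cv2
from scipy.spatial.transform import Rotation as R
from workcell import arm, grab_frame, look_for
def cam(name):
    o=arm.get_obs(); f=grab_frame(name)
    if 'mount' in f:
        T=np.eye(4);T[:3,:3]=R.from_quat(o['tool_rot']).as_matrix();T[:3,3]=o['eef_pos'];T=T@np.array(f['mount'])
    else:
        T=np.eye(4);q=np.array(f['orientation']);T[:3,:3]=q if q.shape==(3,3) else R.from_quat(q).as_matrix();T[:3,3]=f['origin']
    f['T']=T;return f
def px2w(f,p,z=None):
    K=np.array(f['K']);r=np.array([(p[0]-K[0,2])/K[0,0],(p[1]-K[1,2])/K[1,1],1.])
    if z is None:
        d=f['range_z'][int(round(p[1])),int(round(p[0]))];return (f['T']@np.r_[r*d,1])[:3]
    o=f['T'][:3,3];v=f['T'][:3,:3]@r;return o+v*(z-o[2])/v[2]
def cloud(f):
    K=np.array(f['K']);h,w=f['range_z'].shape;u,v=np.meshgrid(np.arange(w),np.arange(h));d=f['range_z']
    P=np.stack([(u-K[0,2])/K[0,0]*d,(v-K[1,2])/K[1,1]*d,d],-1)
    W=P@f['T'][:3,:3].T+f['T'][:3,3];W[d==0]=np.nan;return W
def save(f,n,crop=None,s=1):
    im=f['color'][:,:,::-1]
    if crop: im=im[crop[1]:crop[3],crop[0]:crop[2]]
    cv2.imwrite('pics/'+n,cv2.resize(np.ascontiguousarray(im),None,fx=s,fy=s,interpolation=cv2.INTER_CUBIC))
E
python3 - <<'E'
from h import *
o=arm.get_obs();print({k:np.round(v,3) for k,v in o.items()})
for c in ['scene','top']:
    f=cam(c);save(f,c+'1.png')
    print(c,f['T'].round(2))
    for t in ['mixer','lid','lid_knob','mat','cork_ring','flask','flask_neck','flask_bulb','dropper_bottle','coverslip_box','spare_vial']:
        for d in look_for(c,t): print(t,np.round(d['point'],0),round(d['conf'],2),px2w(f,d['point']).round(0))
E
```

```text
{'clock': np.float64(0.0), 'q': array([-1.237,  0.616, -0.013,  1.425,  0.008,  1.103, -0.04 ]), 'joint_vel': array([ 0.   ,  0.   , -0.   ,  0.001, -0.001,  0.   ,  0.   ]), 'effort': array([-0.0000e+00, -4.5893e+01,  2.0900e-01, -1.6575e+01, -6.1000e-02,
        2.0000e-02,  0.0000e+00]), 'eef_pos': array([228.567, 607.568, 196.175]), 'tool_rot': array([ 0.179,  0.984, -0.001, -0.   ]), 'contact_force': array([ 0.202,  0.279, -1.066]), 'ft_torque': array([ 0.012, -0.006,  0.009]), 'finger_gap': np.float64(93.283)}
scene [[ 3.40000e-01  7.50000e-01 -5.70000e-01  1.22707e+03]
 [ 9.40000e-01 -2.70000e-01  2.10000e-01 -1.19250e+02]
 [ 0.00000e+00 -6.10000e-01 -7.90000e-01  1.09892e+03]
 [ 0.00000e+00  0.00000e+00  0.00000e+00  1.00000e+00]]
mixer [434. 235.] 0.55 [548. 409.  55.]
lid [434. 208.] 0.63 [501. 427.  98.]
lid_knob [435. 212.] 0.98 [510. 425.  95.]
lid_knob [494. 263.] 0.6 [652. 526.  19.]
mat [365. 246.] 0.95 [486. 258.   1.]
cork_ring [225. 276.] 0.63 [463. -93.  13.]
cork_ring [436. 208.] 0.25 [504. 429. 101.]
flask [243. 296.] 0.92 [560. -68.  59.]
flask [269. 254.] 0.88
[... 765 characters left out ...]
]
lid_knob [217. 232.] 0.94 [498. 432. 107.]
lid_knob [191. 188.] 0.71 [640. 526.  27.]
mat [286. 226.] 0.55 [525. 246.   3.]
mat [229. 245.] 0.17 [463. 404.  83.]
cork_ring [390. 256.] 0.49 [426. -55.  51.]
flask [362. 247.] 0.82 [454.  26.  71.]
flask [389. 213.] 0.73 [549. -51.  73.]
flask_neck [394. 249.] 0.9 [446. -63.  74.]
flask_neck [365. 245.] 0.67 [453.  24. 122.]
flask_neck [389. 215.] 0.55 [544. -53.  57.]
flask_bulb [363. 244.] 0.67 [456.  30. 127.]
flask_bulb [397. 253.] 0.66 [435. -71.  69.]
flask_bulb [388. 216.] 0.57 [542. -49.  60.]
coverslip_box [434. 252.] 0.61 [ 437. -189.   10.]
coverslip_box [216. 238.] 0.52 [485. 440.  89.]
spare_vial [401. 249.] 0.71 [440. -71. 129.]
```

```bash
python3 - <<'E'
import cv2
a=cv2.imread('pics/scene1.png');b=cv2.imread('pics/top1.png')
cv2.imwrite('pics/s_c.png',cv2.resize(a[170:370,150:550],None,fx=2,fy=2,interpolation=2))
cv2.imwrite('pics/t_c.png',cv2.resize(b[130:330,150:480],None,fx=2.4,fy=2.4,interpolation=2))
E
```

```text
(no output)
```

View pics/s_c.png

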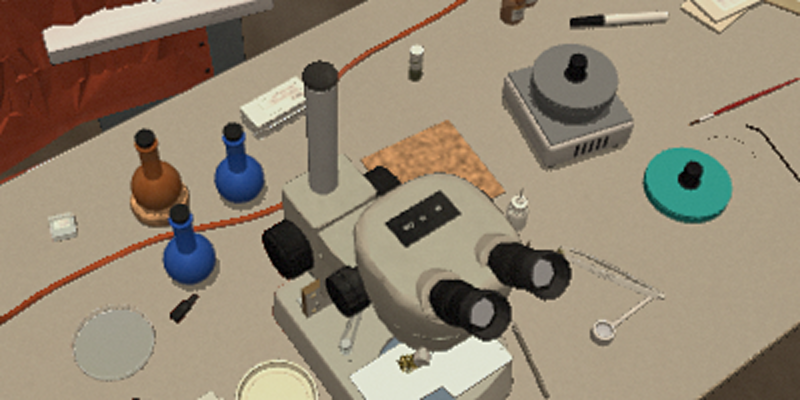

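View pics/t_c.png

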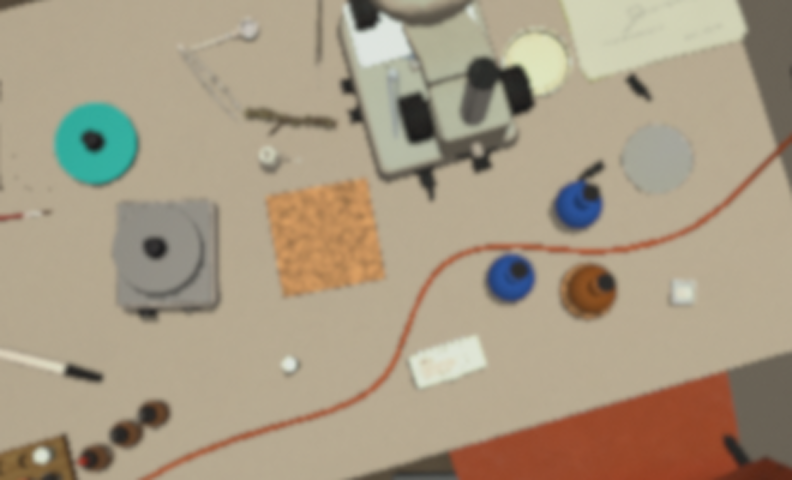

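View pics/scene1.png

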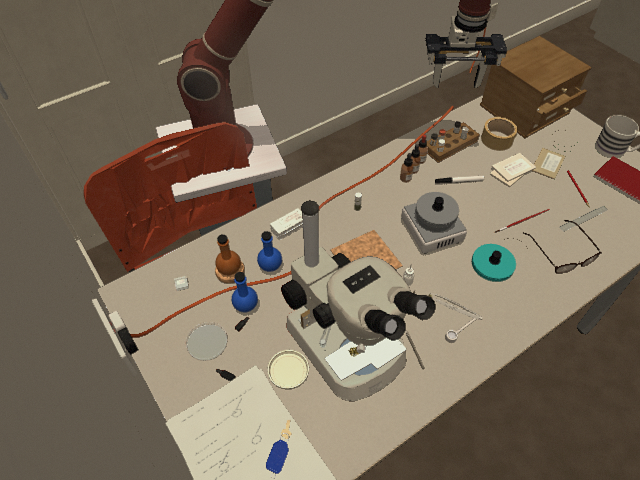

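The listing of look-alikes. Lids: grey with a black knob on the mixer at scene (434,208) and top (215,232) is the one wanted, and the turquoise one lies at top (190,188). Flasks: amber in the cork ring at scene (228,262) and top (395,250) is the one wanted, with blue ones at scene (269,254) and (243,296). Next I measure them.

```bash
python3 - <<'E'
from h import *
from scipy.optimize import least_squares
f=cam('top');W=cloud(f);C=f['color'].astype(int)
g=cam('scene');V=cloud(g);D=g['color'].astype(int)
def circ(P):
    A=np.c_[2*P,np.ones(len(P))];s=np.linalg.lstsq(A,(P**2).sum(1),rcond=None)[0];return s[:2],np.sqrt(s[2]+s[:2]@s[:2])
for n,W_ in (('top',W),('scene',V)):
    m=(abs(W_[...,2]-94)<6)&(np.hypot(W_[...,0]-495,W_[...,1]-430)<75)
    P=W_[m][:,:2];print(n,'lidtop',m.sum(),P.min(0),P.max(0),(P.min(0)+P.max(0))/2,np.median(W_[m][:,2]), cv2.minEnclosingCircle(P.astype(np.float32)))
    m=(W_[...,2]>106)&(W_[...,2]<130)&(np.hypot(W_[...,0]-495,W_[...,1]-430)<75)
    P=W_[m];print('knob',len(P),P.mean(0) if len(P) else 0)
    m=(abs(W_[...,2]-55)<5)&(np.hypot(W_[...,0]-495,W_[...,1]-430)<110)
    P=W_[m][:,:2];print('housing',len(P),cv2.minAreaRect(P.astype(np.float32)))
    CC=C if n=='top' else D
    m=(CC[...,0]-CC[...,2]>60)&(abs(W_[...,2]-4)<8)&(abs(W_[...,0]-500)<100)&(abs(W_[...,1]-255)<90)
    k=cv2.morphologyEx(m.astype(np.uint8),cv2.MORPH_OPEN,np.ones((3,3)))>0
    P=W_[k];print('mat',len(P),cv2.minAreaRect(P[:,:2].astype(np.float32)))
    m=(W_[...,2]>30)&(np.hypot(W_[...,0]-440,W_[...,1]+70)<55)
    P=W_[m];
    for lo,hi in ((8,20),(30,55),(75,115),(115,140)):
        m=(W_[...,2]>lo)&(W_[...,2]<hi)&(np.hypot(W_[...,0]-440,W_[...,1]+70)<48)
        P=W_[m];print('flask',lo,hi,len(P),P.mean(0).round(1) if len(P) else 0,P.min(0) if len(P) else 0,P.max(0) if len(P) else 0)
    # tall things
    for lo in (40,80,130,200,260):
        m=(W_[...,2]>lo)&(W_[...,0]>300)&(W_[...,0]<900)&(abs(W_[...,1]-150)<180)&~(np.hypot(W_[...,0]-440,W_[...,1])<110)
        P=W_[m]
        if len(P): print('tall',lo,len(P),np.percentile(P,1,axis=0).round(),np.percentile(P,99,axis=0).round())
E
```

```text
top lidtop 984 [446.85821074 390.3162332 ] [549.12812872 494.26935108] [497.99316973 442.29279214] 93.88172500070891 ((499.17724609375, 441.8272399902344), 52.496463775634766)
knob 57 [498.14641665 440.41710964 120.15092661]
housing 550 ((496.9601135253906, 440.7066650390625), (127.46588134765625, 116.6129379272461), 0.4358799457550049)
mat 1844 ((518.750732421875, 250.21380615234375), (131.15480041503906, 131.15333557128906), 9.040684700012207)
flask 8 20 100 [440.2 -57.5  15.4] [ 410.57197702 -106.85084304    8.00229027] [482.81120424 -38.63480503  19.99717559]
flask 30 55 91 [442.3 -63.8  49.1] [ 417.59807493 -101.38749435   38.03806663] [473.87966596 -43.54245557  54.92938133]
flask 75 115 14 [442.  -65.2  93. ] [434.61806742 -72.90983349  80.30273028] [451.24030332 -62.16262824 108.86027411]
flask 115 140 72 [445.2 -71.9 130.4] [432.34300806 -84.34662027 117.25365378] [457.04579265 -62.35651688 139.45123141]
tall 40 7779 [585.  18.  45.] [875. 224. 375.]
tall 80 6134 [593.  18. 148.] [878. 198. 375.]
tall 130 6114 [593.  18. 152.] [878. 198. 375.]
tall 200 5310 [605.  42. 204.] 
[... 533 characters left out ...]
8 -84.   15.5] [ 430.21444187 -112.87120886    8.3797653 ] [483.49683516 -42.58772036  19.98515012]
flask 30 55 191 [465.2 -78.8  45.8] [ 432.8833334  -107.2592667    30.45103501] [477.56820889 -48.57367271  54.92597256]
flask 75 115 108 [453.9 -78.2  94.6] [443.77594264 -88.63934385  75.36084726] [460.67080761 -67.40850847 114.76513556]
flask 115 140 121 [449.  -78.3 129.1] [434.2892591  -91.16918794 116.40028286] [459.26722574 -65.19568891 138.45652784]
tall 40 14574 [614.  10.  43.] [880. 211. 374.]
tall 80 10164 [614.   9. 112.] [883. 193. 375.]
tall 130 10032 [614.   9. 158.] [883. 193. 375.]
tall 200 8935 [615.  36. 206.] [884. 194. 375.]
tall 260 6891 [622.  48. 262.] [885. 195. 376.]
```

Emit:
{"api": "apply_moves", "payload": {"increments": [[[0,0,2.6,34,-21,7,1],[0,0,2.6,34,-21,7,1],[0,0,2.6,34,-21,7,1],[0,0,2.6,34,-21,7,1],[0,0,2.6,34,-21,7,1],[0,0,2.6,34,-21,7,1],[0,0,2.6,34,-21,7,1],[0,0,2.6,34,-21,7,1],[0,0,0,0,0,0,1]]]}}

```text
clock: 2.2
eef_pos: [506.6, 432.4, 255.0]
tool_rot: [-0.013, 1.0, -0.002, -0.0]
contact_force: [0.3, -0.7, 0.2]
finger_gap: 92.9
```

```bash
cat >> h.py <<'E'
def st():
    o=arm.get_obs();print('t',round(float(o['clock']),2),'pos',np.round(o['eef_pos'],1),'gap',round(float(o['finger_gap']),1),'F',np.round(o['contact_force'],1))
    m=R.from_quat(o['tool_rot']).as_matrix();print('yaxis deg',np.degrees(np.arctan2(m[1,1],m[0,1])).round(1),'z',m[:,2].round(3),'q',np.round(o['q'],2));return o
E
python3 - <<'E'
from h import *
st();f=cam('wrist');save(f,'w1.png');print(f['T'].round(2))
W=cloud(f)
for t in ['lid','lid_knob']:
    for d in look_for('wrist',t): print(t,np.round(d['point']),round(d['conf'],2),px2w(f,d['point']).round(1))
m=(abs(W[...,2]-94)<5)&(np.hypot(W[...,0]-499,W[...,1]-438)<75);P=W[m][:,:2]
print(len(P),P.min(0),P.max(0),cv2.minEnclosingCircle(P.astype(np.float32)))
m=(W[...,2]>117)&(W[...,2]<130)&(np.hypot(W[...,0]-499,W[...,1]-438)<40);P=W[m]
print(len(P),P.mean(0),P.min(0),P.max(0))
E
```

```text
t 2.2 pos [506.6 432.4 255. ] gap 92.9 F [ 0.3 -0.7  0.2]
yaxis deg 91.5 z [-0.    -0.004 -1.   ] q [-0.69  0.6  -0.09  1.28  0.06  1.27  0.81]
[[-3.0000e-02  9.6000e-01  2.8000e-01  4.2620e+02]
 [ 1.0000e+00  3.0000e-02  0.0000e+00  4.3147e+02]
 [-0.0000e+00  2.8000e-01 -9.6000e-01  4.4173e+02]
 [ 0.0000e+00  0.0000e+00  0.0000e+00  1.0000e+00]]
lid [404. 308.] 0.89 [632.5 525.3  17.2]
lid [332. 193.] 0.71 [486.3 439.1 120.2]
lid_knob [402. 305.] 0.96 [630.2 524.2  13.8]
lid_knob [334. 196.] 0.85 [488.1 440.7 120.2]
10973 [443.81536108 388.7256724 ] [546.68930855 492.10936994] ((495.42523193359375, 440.25506591796875), 51.95332336425781)
585 [494.72761146 440.28095288 120.59880377] [484.87830795 429.70158534 117.13651812] [505.79028504 450.852646   123.22575707]
```

View pics/w1.png

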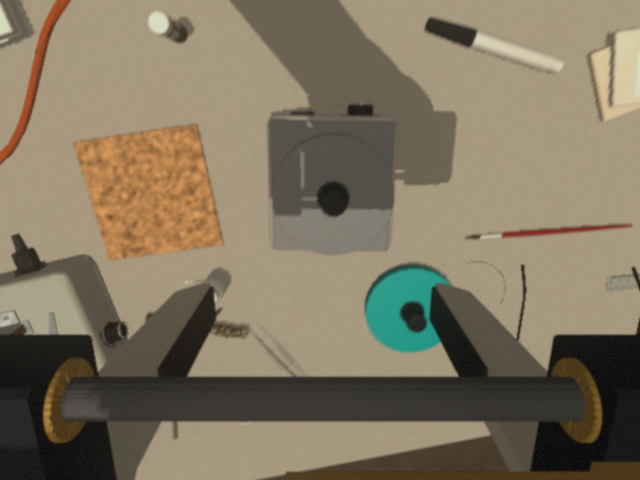

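The picture shows the grey lid's knob at (334,196) on the mixer and the turquoise lid at (402,305). The mat is clear at (150,190). I'm going for the grey lid.

Emit:
{"api": "apply_moves", "payload": {"increments": [[[0,0,0,-4,3,-35,0.4],[0,0,0,-4,3,-35,0.2],[0,0,0,-2.5,2,-33,0.2],[0,0,0,0,0,0,0.2]]]}}

```text
clock: 2.75
eef_pos: [478.0, 455.8, 149.7]
tool_rot: [-0.025, 1.0, 0.004, -0.006]
contact_force: [-0.2, -0.4, -0.7]
finger_gap: 65.6
```

```bash
python3 - <<'E'
from h import *
st();f=cam('wrist');save(f,'w2.png')
W=cloud(f)
m=(abs(W[...,2]-94)<5)&(np.hypot(W[...,0]-496,W[...,1]-440)<60);P=W[m][:,:2]
print(len(P),P.min(0),P.max(0),cv2.minEnclosingCircle(P.astype(np.float32)))
m=(W[...,2]>117)&(W[...,2]<130)&(np.hypot(W[...,0]-496,W[...,1]-440)<22);P=W[m]
print(len(P),P.mean(0),P.min(0),P.max(0),np.percentile(W[...,2][m],50))
E
```

```text
t 2.75 pos [478.  455.8 149.7] gap 65.6 F [-0.2 -0.4 -0.7]
yaxis deg 92.9 z [-0.011  0.008 -1.   ] q [-0.73  0.68 -0.11  1.44  0.06  1.02  0.78]
17914 [443.6990335 388.5898133] [547.11113577 491.99332642] ((495.56219482421875, 440.2900695800781), 52.08729553222656)
1099 [494.32615113 440.31178027 120.54381401] [484.21580575 429.73190967 117.00887827] [505.68695542 450.63852557 123.4821712 ] 120.71132538670977
```

View pics/w2.png

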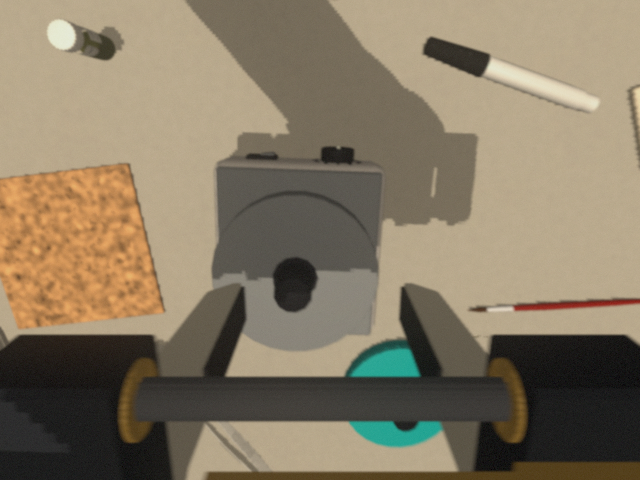

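The grey knob is at (295,280), with the fingers on either side, and the TCP has overshot. I'll correct sideways first, then go down.

Emit:
{"api": "apply_moves", "payload": {"increments": [[[0,0,-1.5,9,-8,0,0],[0,0,-1,5,-4,0,0],[0,0,0,2,-2,0,0],[0,0,0,0,0,0,0]]]}}

```text
clock: 3.2
eef_pos: [499.1, 445.8, 159.8]
tool_rot: [-0.002, 1.0, 0.01, 0.001]
contact_force: [0.3, -0.1, -0.2]
finger_gap: 46.2
```

```bash
python3 - <<'E'
from h import *
st()
E
```

```text
t 3.2 pos [499.1 445.8 159.8] gap 46.2 F [ 0.3 -0.1 -0.2]
yaxis deg 90.2 z [ 0.002  0.02  -1.   ] q [-0.7   0.67 -0.1   1.42  0.05  1.03  0.77]
```

Emit:
{"api": "apply_moves", "payload": {"increments": [[[0,0,0,0,0,0,0],[0,0,0,0,0,0,0]]]}}

```text
clock: 3.4
eef_pos: [500.2, 445.9, 161.5]
tool_rot: [-0.001, 1.0, 0.011, 0.002]
contact_force: [0.1, -0.4, -0.2]
finger_gap: 46.4
```

Emit:
{"api": "apply_moves", "payload": {"increments": [[[-0.8,0,0,-2,-2,-15,0],[0,0,0,0,0,0,0],[0,0,0,0,0,0,0]]]}}

```text
clock: 3.7
eef_pos: [497.4, 444.0, 145.1]
tool_rot: [-0.002, 1.0, 0.004, 0.002]
contact_force: [0.5, 0.3, -0.4]
finger_gap: 46.7
```

Emit:
{"api": "apply_moves", "payload": {"increments": [[[0,0,0,-1,-2,-12,0],[0,0,0,-1,-1.5,-12,0],[0,0,0,0,0,-8,0],[0,0,0,0,0,0,0],[0,0,0,0,0,0,0]]]}}

```text
clock: 4.2
eef_pos: [494.0, 439.5, 108.4]
tool_rot: [-0.002, 1.0, 0.002, 0.0]
contact_force: [0.2, -0.5, -0.3]
finger_gap: 46.7
```

```bash
python3 - <<'E'
from h import *
st();f=cam('wrist');save(f,'w3.png')
E
```

```text
t 4.2 pos [494.  439.5 108.4] gap 46.7 F [ 0.2 -0.5 -0.3]
yaxis deg 90.2 z [ 0.001  0.005 -1.   ] q [-0.71  0.72 -0.09  1.49  0.07  0.93  0.76]
```

View pics/w3.png

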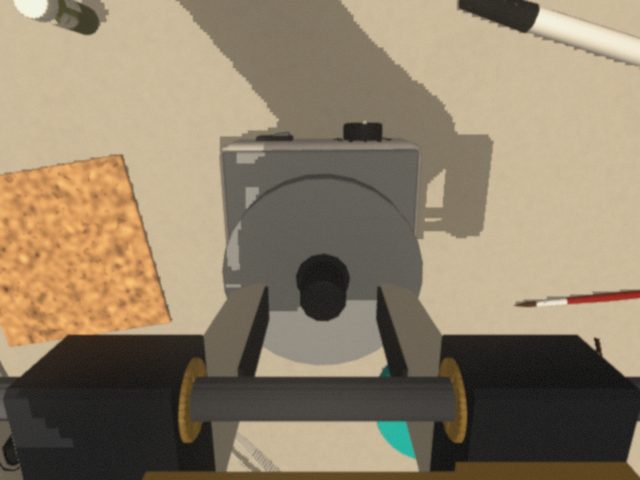

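The knob at (323,290) is centred between the fingers. I'm going down about 11 mm and closing.

Emit:
{"api": "apply_moves", "payload": {"increments": [[[0,0,0,1,0.5,-7,0],[0,0,0,0.5,0,-3,0],[0,0,0,0,0,0,0],[0,0,0,0,0,0,-0.5],[0,0,0,0,0,0,-1],[0,0,0,0,0,0,-1],[0,0,0,0,0,0,-1],[0,0,0,0,0,0,-1]]]}}

```text
clock: 5.05
eef_pos: [496.6, 440.7, 99.0]
tool_rot: [-0.002, 1.0, 0.003, 0.002]
contact_force: [0.3, -0.3, -0.9]
finger_gap: 19.5
```

```bash
python3 - <<'E'
from h import *
st()
E
```

```text
t 5.05 pos [496.6 440.7  99. ] gap 19.5 F [ 0.3 -0.3 -0.9]
yaxis deg 90.2 z [ 0.003  0.007 -1.   ] q [-0.71  0.73 -0.09  1.5   0.07  0.91  0.76]
```

Emit:
{"api": "apply_moves", "payload": {"increments": [[[0,0,0,0,0,10,-1],[0,0,0,0,0,15,-1],[0,0,0,0,0,20,-1],[0,0,0,0,0,15,-1],[0,0,0,0,0,0,-1]]]}}

```text
clock: 5.55
eef_pos: [495.8, 440.2, 162.2]
tool_rot: [-0.002, 1.0, 0.003, 0.001]
contact_force: [0.9, 0.4, -0.7]
finger_gap: 19.1
```

```bash
python3 - <<'E'
from h import *
st();f=cam('wrist');save(f,'w4.png')
W=cloud(f);C=f['color'].astype(int)
m=(C[...,0]-C[...,2]>50)&(abs(W[...,2]-4)<6)
m=cv2.morphologyEx(m.astype(np.uint8),cv2.MORPH_OPEN,np.ones((5,5)))>0
print(cv2.minAreaRect(W[m][:,:2].astype(np.float32)))
E
```

```text
t 5.55 pos [495.8 440.2 162.2] gap 19.1 F [ 0.9  0.4 -0.7]
yaxis deg 90.2 z [ 0.002  0.006 -1.   ] q [-0.71  0.67 -0.09  1.43  0.06  1.04  0.77]
((497.708251953125, 446.76983642578125), (147.3316650390625, 544.3973388671875), 4.893163204193115)
```

View pics/w4.png

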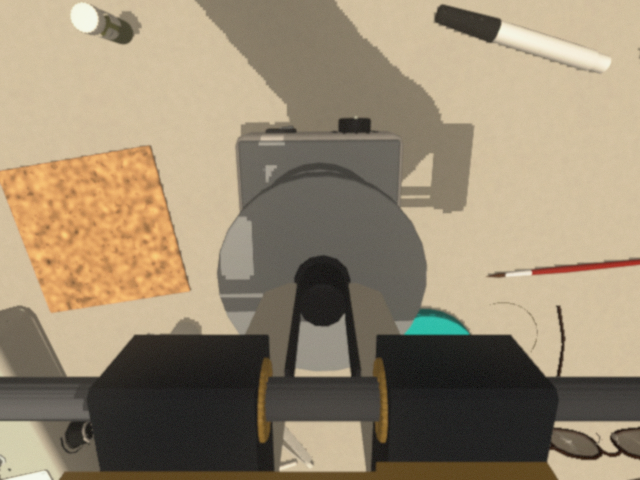

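```bash
python3 - <<'E'
from h import *
f=cam('wrist')
W=cloud(f);C=f['color'].astype(int)
m=(C[...,0]-C[...,2]>50)&(abs(W[...,2]-4)<6);m[:,200:]=0;m[:130]=0;m[320:]=0
m=cv2.morphologyEx(m.astype(np.uint8),cv2.MORPH_OPEN,np.ones((5,5)))>0
print(cv2.minAreaRect(W[m][:,:2].astype(np.float32)))
f=cam('top');print(px2w(f,(262,195)),px2w(f,(262,195),60))
E
```

```text
((510.32635498046875, 251.4575958251953), (152.1047821044922, 148.69082641601562), 7.886628150939941)
[611.96995531 313.30639364  47.94130739] [609.59038733 311.89752666  60.        ]
```

Emit:
{"api": "apply_moves", "payload": {"increments": [[[0,0,0,1,-15,0,-1],[0,0,0,2,-25,0,-1],[0,0,0,3,-30,0,-1],[0,0,0,4,-30,-5,-1],[0,0,0,4,-30,-5,-1],[0,0,0,3,-25,-5,-1],[0,0,0,2,-15,0,-1],[0,0,0,1,-8,0,-1],[0,0,0,0,0,0,-1],[0,0,0,0,0,0,-1]]]}}

```text
clock: 6.7
eef_pos: [507.2, 254.6, 134.2]
tool_rot: [-0.005, 1.0, -0.002, -0.009]
contact_force: [0.3, 0.4, -1.3]
finger_gap: 19.5
```

```bash
python3 - <<'E'
from h import *
st()
E
```

```text
t 6.7 pos [507.2 254.6 134.2] gap 19.5 F [ 0.3  0.4 -1.3]
yaxis deg 90.6 z [-0.019 -0.005 -1.   ] q [-0.44  0.57 -0.1   1.73  0.06  0.87  1.02]
```

```bash
python3 - <<'E'
from h import *
f=dict(T=np.array([[-.03,.96,.28,426.2],[1,.03,0,431.47],[0,.28,-.96,441.73]]))
K=np.array(cam('wrist')['K']);f['K']=K
print(np.mean([px2w(f,p,4) for p in ((74,141),(198,124),(223,243),(110,260))],0))
f=cam('wrist');save(f,'w5.png')
E
```

```text
[513.82782813 250.50560247   4.        ]
```

View pics/w5.png

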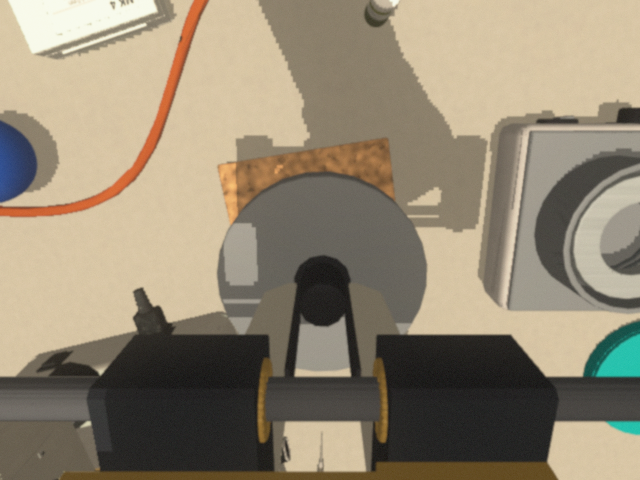

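The lid hangs level over the mat, whose near corners show at (220,165) and (388,140). The mixer's ring lies open on the right. I'm lowering the lid in stages.

Emit:
{"api": "apply_moves", "payload": {"increments": [[[0.3,-1.1,0,2,-1,-15,-1],[0,0,0,2,-1,-20,-1],[0,0,0,2,-1,-20,-1],[0,0,0,0,0,-15,-1],[0,0,0,0,0,-8,-1],[0,0,0,0,0,0,-1],[0,0,0,0,0,0,-1]]]}}

```text
clock: 7.5
eef_pos: [513.2, 263.4, 56.0]
tool_rot: [-0.012, 1.0, 0.005, 0.004]
contact_force: [0.3, 0.5, -0.9]
finger_gap: 19.4
```

```bash
python3 - <<'E'
from h import *
st()
E
```

```text
t 7.5 pos [513.2 263.4  56. ] gap 19.4 F [ 0.3  0.5 -0.9]
yaxis deg 91.4 z [ 0.007  0.01  -1.   ] q [-0.45  0.67 -0.09  1.8   0.09  0.66  1.01]
```

Emit:
{"api": "apply_moves", "payload": {"increments": [[[-0.5,0.4,-1.4,1,-5,-5,-1],[0,0,0,1,-5,-5,-1],[0,0,0,0,-2,-5,-1],[0,0,0,0,0,0,-1],[0,0,0,0,0,0,-1]]]}}

```text
clock: 8.0
eef_pos: [517.1, 251.0, 42.0]
tool_rot: [0.001, 1.0, 0.001, 0.002]
contact_force: [0.6, -0.3, -1.1]
finger_gap: 19.0
```

```bash
python3 - <<'E'
from h import *
st()
E
```

```text
t 8.0 pos [517.1 251.   42. ] gap 19.0 F [ 0.6 -0.3 -1.1]
yaxis deg 89.8 z [ 0.004  0.002 -1.   ] q [-0.44  0.69 -0.08  1.81  0.09  0.64  1.  ]
```

Emit:
{"api": "apply_moves", "payload": {"increments": [[[0,0,0,-0.5,0,-7,-1],[0,0,0,0,0,-5,-1],[0,0,0,0,0,-3,-1],[0,0,0,0,0,0,-1],[0,0,0,0,0,0,-1]]]}}

```text
clock: 8.5
eef_pos: [516.4, 251.3, 25.7]
tool_rot: [0.001, 1.0, 0.001, 0.002]
contact_force: [-0.5, 0.3, -1.2]
finger_gap: 19.2
```

```bash
python3 - <<'E'
from h import *
st()
f=cam('scene');save(f,'s6.png',(300,160,520,320),3.5)
E
```

```text
t 8.5 pos [516.4 251.3  25.7] gap 19.2 F [-0.5  0.3 -1.2]
yaxis deg 89.9 z [ 0.004  0.003 -1.   ] q [-0.44  0.72 -0.08  1.82  0.09  0.61  1.  ]
```

View pics/s6.png

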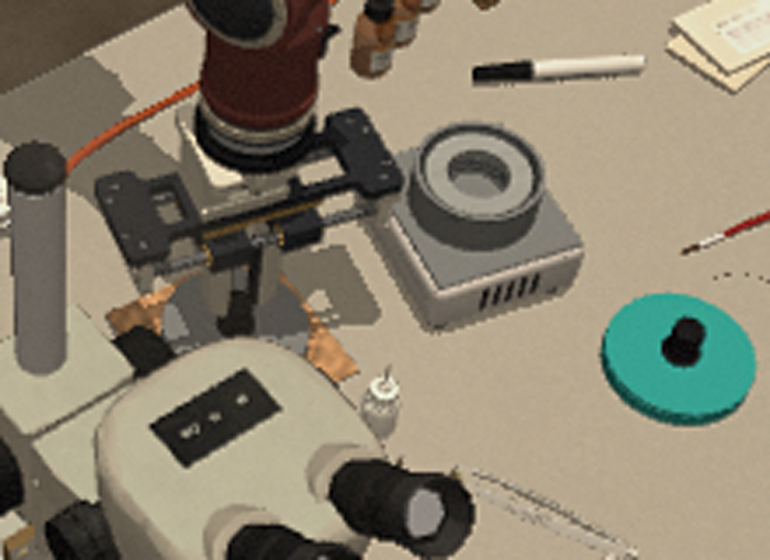

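The lid is just above the mat, knob up. I'm lowering the last millimetre or two until it touches, then releasing.

Emit:
{"api": "apply_moves", "payload": {"increments": [[[0,0,0,0,0,-1,-1],[0,0,0,0,0,0,-1]]]}}

```text
clock: 8.75
eef_pos: [516.7, 251.4, 25.0]
tool_rot: [0.001, 1.0, 0.001, 0.002]
contact_force: [-0.5, 0.2, -1.9]
finger_gap: 19.0
```

Emit:
{"api": "apply_moves", "payload": {"increments": [[[0,0,0,0,0,-1,-1],[0,0,0,0,0,0,-1]]]}}

```text
clock: 8.95
eef_pos: [516.9, 251.5, 24.8]
tool_rot: [0.001, 1.0, 0.002, 0.002]
contact_force: [-0.1, -0.4, -0.0]
finger_gap: 19.3
```

Emit:
{"api": "apply_moves", "payload": {"increments": [[[0,0,0,0,0,0,-0.5],[0,0,0,0,0,0,-0.1],[0,0,0,0,0,0,0.2],[0,0,0,0,0,0,0.2],[0,0,0,0,0,10,0.2],[0,0,0,0,0,20,0.2],[0,0,0,0,0,30,0.2],[0,0,0,0,0,40,0.2],[0,0,0,-5,0,45,0.2],[0,0,0,-10,-15,30,0.2],[0,0,0,-10,-20,10,0.2],[0,0,0,0,0,0,0.2]]]}}

```text
clock: 10.15
eef_pos: [490.6, 216.2, 221.3]
tool_rot: [0.0, 1.0, 0.003, 0.005]
contact_force: [0.3, -0.8, -0.1]
finger_gap: 55.4
```

```bash
python3 - <<'E'
from h import *
st();f=cam('wrist');save(f,'w7.png');W=cloud(f)
m=(abs(W[...,2]-20)<5)&(np.hypot(W[...,0]-516,W[...,1]-251)<75);print(cv2.minEnclosingCircle(W[m][:,:2].astype(np.float32)),np.median(W[m][:,2]))
m=(abs(W[...,2]-88)<7)&(np.hypot(W[...,0]-496,W[...,1]-440)<60);print(m.sum(),cv2.minEnclosingCircle(W[m][:,:2].astype(np.float32)) if m.any() else 0)
E
```

```text
t 10.15 pos [490.6 216.2 221.3] gap 55.4 F [ 0.3 -0.8 -0.1]
yaxis deg 90.0 z [ 0.009  0.006 -1.   ] q [-0.38  0.41 -0.1   1.73  0.05  1.    1.07]
((515.277587890625, 251.97108459472656), 51.98593521118164) 18.871979641932256
6553 ((494.7000427246094, 438.9315185546875), 46.44089889526367)
```

View pics/w7.png

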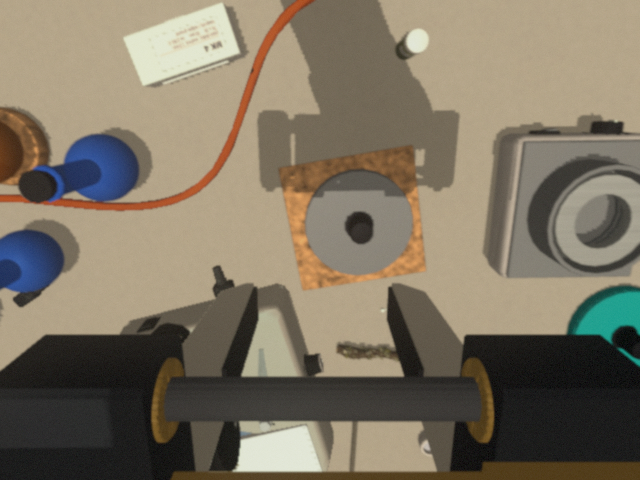

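The lid sits centred on the mat at (360,222) in the wrist view, knob up, and the mixer ring is open. Next is the amber flask, at the left edge.

Emit:
{"api": "apply_moves", "payload": {"increments": [[[0,0,0,-3,-20,0,0],[0,0,0,-4,-30,0,0],[0,0,0,-6,-35,0,0],[0,0,0,-6,-35,0,0],[0,0,0,-6,-35,0,0],[0,0,0,-6,-35,0,0],[0,0,0,-5,-30,0,0],[0,0,0,-3,-20,0,0],[0,0,0,-2,-10,0,0],[0,0,0,0,0,0,0],[0,0,0,0,0,0,0]]]}}

```text
clock: 11.3
eef_pos: [447.9, -28.1, 213.7]
tool_rot: [-0.008, 1.0, 0.008, -0.0]
contact_force: [0.6, -0.2, 0.3]
finger_gap: 46.2
```

```bash
cat > fl.py <<'E'
from h import *
import sys
st();f=cam('wrist');save(f,sys.argv[1]);W=cloud(f);C=f['color'].astype(int)
near=np.hypot(W[...,0]-447,W[...,1]+74)<50
for lo,hi in ((12,22),(30,60),(75,116),(116,133),(133,150)):
    m=near&(W[...,2]>lo)&(W[...,2]<hi)
    P=W[m]
    if len(P): print(lo,hi,len(P),P.mean(0).round(1),np.percentile(P,2,axis=0).round(1),np.percentile(P,98,axis=0).round(1))
E
python3 fl.py w8.png; python3 -c "
from h import *
f=cam('wrist')
for t in ['flask_neck','flask']:
    for d in look_for('wrist',t): print(t,np.round(d['point']),round(d['conf'],2),px2w(f,d['point']).round(1))"
```

```text
t 11.3 pos [447.9 -28.1 213.7] gap 46.2 F [ 0.6 -0.2  0.3]
yaxis deg 91.0 z [-0.001  0.016 -1.   ] q [ 0.06  0.29 -0.05  1.95 -0.    0.91  1.61]
12 22 889 [424.1 -65.5  16.4] [ 408.4 -105.7   12.5] [461.7 -41.6  18.5]
30 60 1519 [431.6 -69.5  52.7] [ 413.6 -101.7   40. ] [465.2 -46.8  59.8]
75 116 295 [434.7 -70.8  92.7] [431.5 -81.5  75.4] [443.2 -64.4 109.5]
116 133 786 [439.6 -73.8 128.1] [430.  -86.3 119.8] [452.2 -62.8 133. ]
133 150 464 [442.3 -75.1 133.5] [432.  -84.8 133. ] [452.3 -64.8 134.4]
flask_neck [260. 203.] 0.92 [432.8 -71.4  95.3]
flask_neck [282. 316.] 0.82 [537.  -58.4  70.1]
flask_neck [374. 220.] 0.8 [449.6  16.3  75.6]
flask_neck [632. 351.] 0.49 [604.9 307.7  11.5]
flask [282. 313.] 0.97 [537.2 -59.3  64.1]
flask [262. 202.] 0.93 [432.4 -70.7  93.4]
flask [375. 220.] 0.78 [449.1  16.3  77.2]
```

View pics/w8.png

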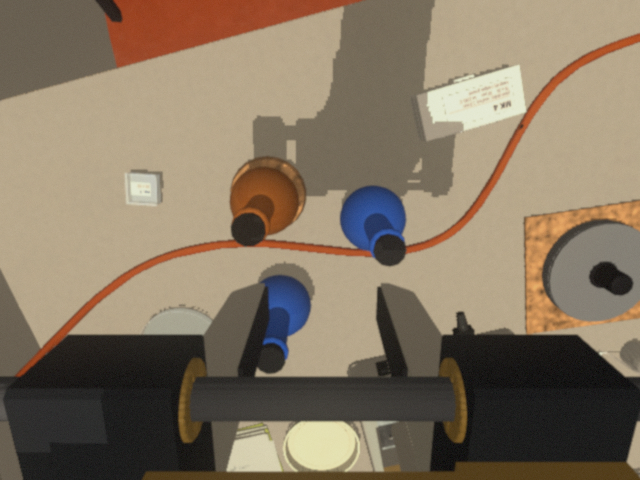

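The amber flask stands upright in its ring, with its stopper at (248,229). Blue ones are at (374,220) and (280,310). I'm going above the amber one.

Emit:
{"api": "apply_moves", "payload": {"increments": [[[-0.9,0,-1,-1,-15,0,0],[0,0,0,-1,-15,0,0],[0,0,0,-1,-8,0,0],[0,0,0,0,-3,0,0],[0,0,0,0,0,0,0],[0,0,0,0,0,0,0]]]}}

```text
clock: 12.1
eef_pos: [445.1, -70.3, 214.2]
tool_rot: [-0.001, 1.0, -0.001, 0.0]
contact_force: [-0.1, -0.2, 0.9]
finger_gap: 46.6
```

```bash
python3 fl.py w9.png
```

```text
t 12.1 pos [445.1 -70.3 214.2] gap 46.6 F [-0.1 -0.2  0.9]
yaxis deg 90.1 z [ 0.    -0.003 -1.   ] q [ 0.12  0.29 -0.02  1.94  0.01  0.91  1.67]
12 22 847 [421.9 -73.6  16.3] [ 408.5 -108.6   12.5] [449.9 -41.8  18.6]
30 60 1469 [430.5 -74.6  52.7] [ 413.6 -102.7   40.4] [459.8 -47.5  59.7]
75 116 244 [433.4 -74.7  91.9] [431.5 -84.7  75.4] [438.8 -65.1 108.3]
116 133 755 [439.3 -75.1 128.1] [430.2 -87.4 119.7] [452.2 -63.3 133. ]
133 150 453 [442.4 -75.5 133.5] [432.1 -85.3 133. ] [452.4 -65.5 134.4]
```

View pics/w9.png

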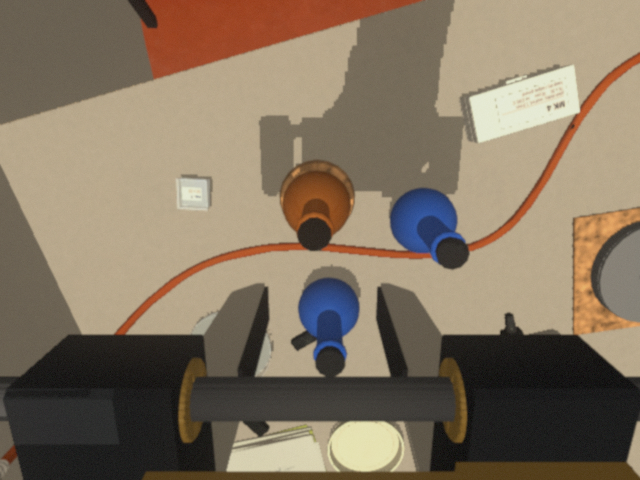

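The amber stopper is at (314,233) and the flask is upright. I'm descending in stages.

Emit:
{"api": "apply_moves", "payload": {"increments": [[[0,0,0,-1,-2.5,-15,0],[0,0,0,-1,-2,-15,0],[0,0,0,0,0,-10,0],[0,0,0,0,0,-5,0],[0,0,0,0,0,0,0],[0,0,0,0,0,0,0]]]}}

```text
clock: 12.75
eef_pos: [444.6, -72.3, 168.5]
tool_rot: [-0.003, 1.0, -0.001, 0.002]
contact_force: [-0.8, -0.6, -0.5]
finger_gap: 46.6
```

```bash
python3 fl.py w10.png
```

```text
t 12.75 pos [444.6 -72.3 168.5] gap 46.6 F [-0.8 -0.6 -0.5]
yaxis deg 90.3 z [ 0.004 -0.002 -1.   ] q [ 0.13  0.35 -0.02  2.01  0.01  0.78  1.68]
12 22 1092 [421.3 -74.3  16.3] [ 408.5 -108.5   12.4] [447.6 -41.8  18.4]
30 60 1908 [429.6 -74.8  52.7] [ 413.6 -102.7   40.2] [459.1 -47.9  59.8]
75 116 422 [433.6 -75.   93.2] [431.6 -85.1  76.1] [439.1 -65.3 109.7]
116 133 1036 [439.  -75.3 128. ] [430.2 -87.2 120. ] [452.5 -63.3 133. ]
133 150 659 [442.4 -75.3 133.5] [432.4 -85.4 133. ] [452.4 -65.3 134.4]
```

Emit:
{"api": "apply_moves", "payload": {"increments": [[[0,0,0,-1,-2,-5,0],[0,0,0,-1,-1,-8,0],[0,0,0,0,0,-8,0],[0,0,0,0,0,0,0],[0,0,0,0,0,0,0]]]}}

```text
clock: 13.3
eef_pos: [443.1, -75.7, 146.6]
tool_rot: [-0.003, 1.0, -0.001, 0.003]
contact_force: [-0.2, -0.2, 0.2]
finger_gap: 46.7
```

```bash
python3 fl.py w11.png
```

```text
t 13.3 pos [443.1 -75.7 146.6] gap 46.7 F [-0.2 -0.2  0.2]
yaxis deg 90.3 z [ 0.006 -0.002 -1.   ] q [ 0.13  0.38 -0.02  2.05  0.01  0.71  1.68]
12 22 1252 [420.9 -75.2  16.4] [ 408.6 -108.3   12.4] [446.3 -42.3  18.4]
30 60 2183 [429.2 -75.3  52.6] [ 413.6 -102.7   39.8] [458.9 -48.1  59.8]
75 116 577 [433.7 -75.3  94. ] [431.6 -85.4  75.9] [439.3 -65.5 111. ]
116 133 1307 [439.2 -75.3 128.1] [430.1 -87.2 119.9] [452.4 -63.6 133. ]
133 150 743 [442.2 -75.6 133.5] [432.5 -85.1 133. ] [452.5 -65.6 134.4]
```

View pics/w11.png

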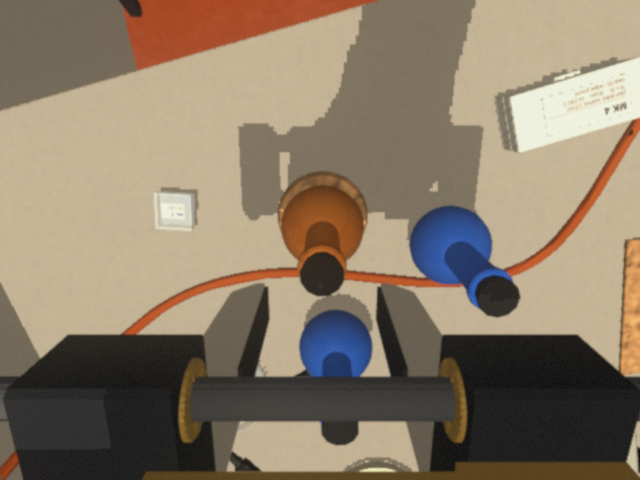

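Centred on the stopper at (322,273). Now straight down to the neck.

Emit:
{"api": "apply_moves", "payload": {"increments": [[[0,0,0,0,0,-12,0],[0,0,0,0,0,-14,0],[0,0,0,0,0,-12,0],[0,0,0,0,0,-6,0],[0,0,0,0,0,0,0],[0,0,0,0,0,0,0]]]}}

```text
clock: 13.95
eef_pos: [445.2, -75.8, 102.7]
tool_rot: [-0.003, 1.0, -0.001, 0.005]
contact_force: [0.3, 0.8, 0.6]
finger_gap: 46.6
```

```bash
python3 fl.py w12.png
```

```text
t 13.95 pos [445.2 -75.8 102.7] gap 46.6 F [0.3 0.8 0.6]
yaxis deg 90.3 z [ 0.011 -0.002 -1.   ] q [ 0.13  0.45 -0.02  2.1   0.02  0.58  1.68]
12 22 1695 [420.6 -75.4  16.4] [ 408.6 -108.6   12.5] [444.6 -42.2  18.3]
30 60 3050 [428.7 -75.2  52.5] [ 413.6 -102.4   39.4] [459.  -48.2  59.8]
75 116 1044 [433.8 -75.4  95.1] [431.6 -85.4  75.9] [439.2 -65.5 112. ]
116 133 2793 [438.4 -75.2 128. ] [ 430.5 -106.5  119.9] [451.9 -43.8 133. ]
133 150 3142 [438.6 -75.4 138.8] [ 433.4 -111.5  133. ] [451.4 -38.9 149.5]
```

Emit:
{"api": "apply_moves", "payload": {"increments": [[[0,0.6,0,-1.5,0.3,-10,0],[0,0,0,-0.5,0,-9,0],[0,0,0,0,0,-5,0],[0,0,0,0,0,0,0],[0,0,0,0,0,0,0]]]}}

```text
clock: 14.5
eef_pos: [443.9, -75.5, 77.5]
tool_rot: [-0.003, 1.0, -0.001, 0.001]
contact_force: [0.3, 1.1, -0.5]
finger_gap: 46.7
```

```bash
python3 fl.py w13.png
```

```text
t 14.5 pos [443.9 -75.5  77.5] gap 46.7 F [ 0.3  1.1 -0.5]
yaxis deg 90.4 z [ 0.001 -0.003 -1.   ] q [ 0.13  0.5  -0.02  2.12  0.02  0.52  1.67]
12 22 2041 [420.5 -75.1  16.4] [ 408.7 -108.3   12.5] [443.8 -42.2  18.4]
30 60 3713 [428.2 -75.3  52.3] [ 413.7 -102.4   39. ] [458.7 -48.4  59.8]
75 116 3158 [434.9 -74.9 102. ] [ 431.9 -109.8   77.2] [448.  -39.9 115.5]
116 133 5162 [437.2 -75.1 126.4] [ 430.6 -111.2  116.9] [451.6 -38.6 133. ]
133 150 4763 [437.4 -75.2 138.9] [ 432.5 -111.9  133. ] [451.  -37.8 149.5]
```

View pics/w13.png

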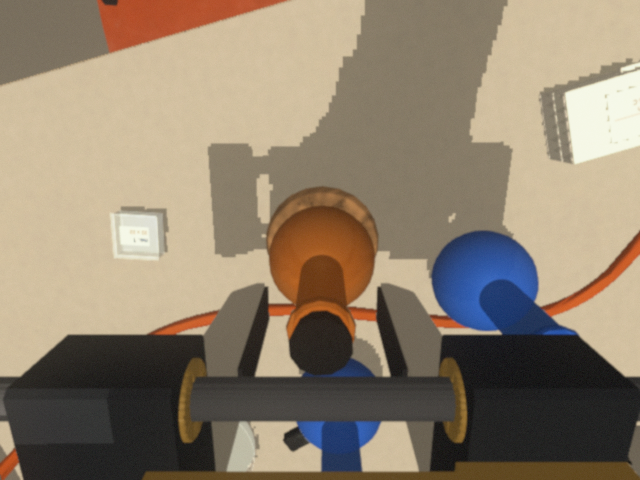

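The neck is centred between the fingers, with the stopper at (320,342). I'm closing and lifting.

Emit:
{"api": "apply_moves", "payload": {"increments": [[[0,0,0,-1,0,0,-0.3],[0,0,0,0,0,0,-0.6],[0,0,0,0,0,0,-1],[0,0,0,0,0,0,-1],[0,0,0,0,0,0,-1],[0,0,0,0,0,0,-1]]]}}

```text
clock: 15.15
eef_pos: [443.0, -75.6, 78.1]
tool_rot: [-0.003, 1.0, -0.001, 0.001]
contact_force: [1.0, 0.1, -0.6]
finger_gap: 25.2
```

Emit:
{"api": "apply_moves", "payload": {"increments": [[[0,0,0,0,0,6,-1],[0,0,0,0,0,10,-1],[0,0,0,0,0,12,-1],[0,0,0,0,0,0,-1],[0,0,0,0,0,0,-1]]]}}

```text
clock: 15.65
eef_pos: [442.5, -75.5, 108.5]
tool_rot: [-0.003, 1.0, -0.001, 0.001]
contact_force: [-1.2, -0.0, -1.8]
finger_gap: 25.4
```

```bash
python3 fl.py w14.png;python3 -c "
from h import *
f=cam('scene');save(f,'s14.png',(150,200,350,350),4)"
```

```text
t 15.65 pos [442.5 -75.5 108.5] gap 25.4 F [-1.2 -0.  -1.8]
yaxis deg 90.3 z [ 0.002 -0.003 -1.   ] q [ 0.13  0.44 -0.02  2.09  0.02  0.61  1.68]
12 22 2244 [421.4 -75.6  16.6] [ 408.9 -107.7   12.6] [440.1 -43.3  18.4]
75 116 6312 [430.3 -75.2  90.5] [ 414.4 -100.9   76.7] [452.2 -49.4 112.2]
116 133 879 [433.3 -75.1 126.1] [431.1 -93.1 116.6] [439.7 -56.7 132.8]
133 150 1969 [432.6 -74.9 141.4] [ 431.  -100.9  133.4] [439.4 -49.  149.8]
```

View pics/s14.png

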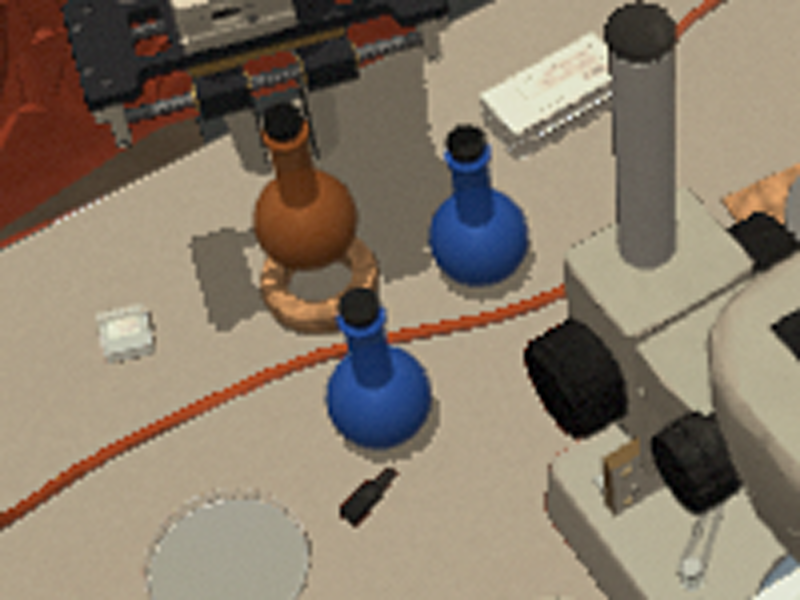

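View pics/w14.png

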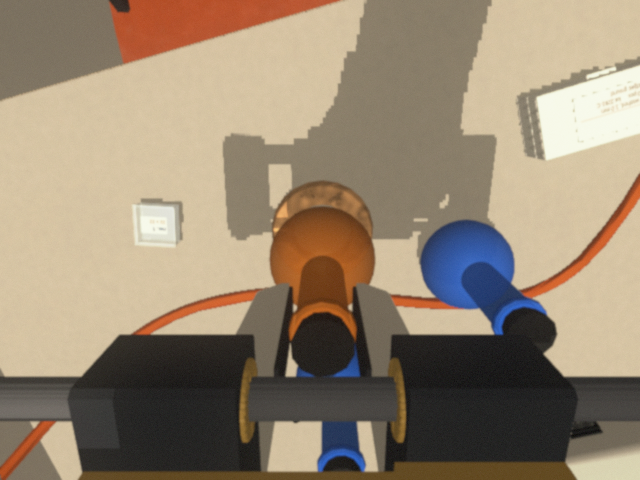

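The flask is held upright, clear of its ring, and the blue ones are untouched. I'm lifting above their stoppers before travelling.

Emit:
{"api": "apply_moves", "payload": {"increments": [[[0,0,0,0,0,12,-1],[0,0,0,0,0,22,-1],[0,0,0,0,0,28,-1],[0,0,0,0,0,28,-1],[0,0,0,0,0,18,-1],[0,0,0,0,0,8,-1],[0,0,0,0,0,0,-1]]]}}

```text
clock: 16.45
eef_pos: [438.1, -74.9, 224.3]
tool_rot: [-0.003, 1.0, -0.001, -0.005]
contact_force: [0.4, -0.2, -1.8]
finger_gap: 25.5
```

Emit:
{"api": "apply_moves", "payload": {"increments": [[[0,0,0,1,12,0,-1],[0,0,0,2,22,0,-1],[0,0,0,3,30,0,-1],[0,0,0,3,34,0,-1],[0,0,0,3,34,0,-1],[0,0,0,3,34,0,-1],[0,0,0,3,34,0,-1],[0,0,0,3,30,0,-1],[0,0,0,2,20,0,-1],[0,0,0,1,10,0,-1],[0,0,0,0,0,0,-1],[0,0,0,0,0,0,-1]]]}}

```text
clock: 17.65
eef_pos: [448.7, 202.0, 208.6]
tool_rot: [-0.005, 1.0, -0.002, -0.021]
contact_force: [0.7, -1.5, -1.0]
finger_gap: 25.7
```

```bash
python3 -c "
from h import *
st();f=cam('wrist');save(f,'w15.png')"
```

```text
t 17.65 pos [448.7 202.  208.6] gap 25.7 F [ 0.7 -1.5 -1. ]
yaxis deg 90.6 z [-0.042 -0.005 -0.999] q [-0.36  0.38 -0.13  1.82  0.04  0.99  1.07]
```

View pics/w15.png

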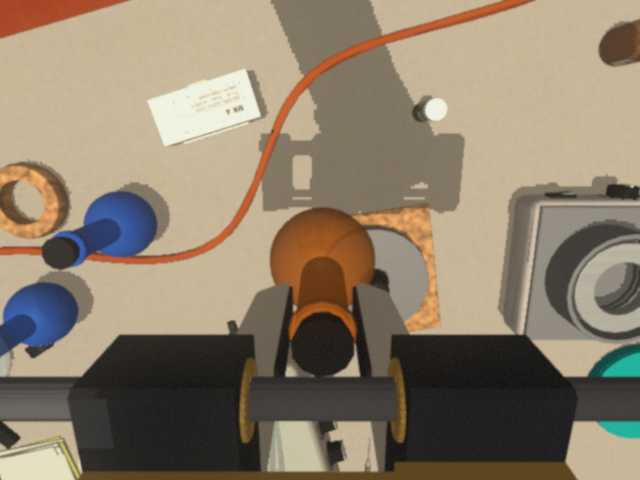

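The flask is still held, with the lid undisturbed at (385,270). I'm going on to the mixer and taking out the small tilt.

Emit:
{"api": "apply_moves", "payload": {"increments": [[[0,-0.8,0,4,14,0,-1],[0,-0.8,0,5,24,0,-1],[0,-0.8,0,7,32,0,-1],[0,0,0,7,36,0,-1],[0,0,0,7,36,0,-1],[0,0,0,6,30,0,-1],[0,0,0,4,20,0,-1],[0,0,0,2,12,0,-1],[0,0,0,0,0,0,-1],[0,0,0,0,0,0,-1]]]}}

```text
clock: 18.7
eef_pos: [496.7, 391.7, 206.9]
tool_rot: [0.012, 1.0, -0.01, -0.0]
contact_force: [0.1, -0.5, -1.3]
finger_gap: 25.5
```

```bash
cat > ring.py <<'E'
from h import *
import sys
st();f=cam('wrist');save(f,sys.argv[1]);W=cloud(f)
m=(abs(W[...,2]-90)<8)&(np.hypot(W[...,0]-495.5,W[...,1]-440)<60);P=W[m]
print('collar',m.sum(),P.min(0).round(1),P.max(0).round(1))
E
python3 ring.py w16.png
```

```text
t 18.7 pos [496.7 391.7 206.9] gap 25.5 F [ 0.1 -0.5 -1.3]
yaxis deg 88.6 z [-0.001 -0.019 -1.   ] q [-0.64  0.59 -0.12  1.45  0.09  1.12  0.77]
collar 5944 [448.8 396.   82. ] [540.6 485.6  91.2]
```

View pics/w16.png

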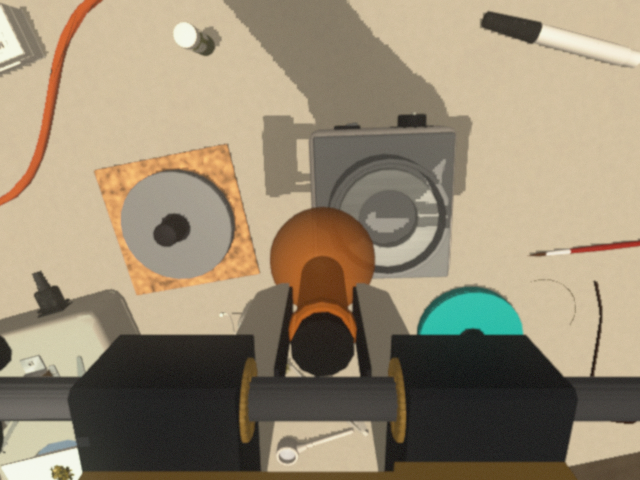

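The ring is at (390,217) and the lid is on the mat. I'm moving sideways over the ring.

Emit:
{"api": "apply_moves", "payload": {"increments": [[[0.6,0,0.7,0,12,0,-1],[0.5,0,0.7,0,14,0,-1],[0,0,0,0,10,0,-1],[0,0,0,0,6,0,-1],[0,0,0,0,2,0,-1],[0,0,0,0,0,0,-1],[0,0,0,0,0,0,-1]]]}}

```text
clock: 19.45
eef_pos: [497.2, 436.4, 207.4]
tool_rot: [0.0, 1.0, 0.0, -0.0]
contact_force: [-0.6, -0.1, -0.8]
finger_gap: 25.6
```

```bash
python3 ring.py w17.png
```

```text
t 19.45 pos [497.2 436.4 207.4] gap 25.6 F [-0.6 -0.1 -0.8]
yaxis deg 90.0 z [-0.  0. -1.] q [-0.68  0.63 -0.13  1.37  0.08  1.15  0.75]
collar 4297 [448.8 394.   82. ] [520.6 485.5  91.2]
```

Emit:
{"api": "apply_moves", "payload": {"increments": [[[0,0,0,-1,1.5,-8,-1],[0,0,0,-1,1,-12,-1],[0,0,0,0,0,-10,-1],[0,0,0,0,0,-5,-1],[0,0,0,0,0,0,-1],[0,0,0,0,0,0,-1]]]}}

```text
clock: 20.1
eef_pos: [494.7, 437.0, 167.9]
tool_rot: [0.001, 1.0, -0.001, -0.001]
contact_force: [0.3, -0.6, -0.8]
finger_gap: 25.3
```

```bash
python3 ring.py w18.png
```

```text
t 20.1 pos [494.7 437.  167.9] gap 25.3 F [ 0.3 -0.6 -0.8]
yaxis deg 89.9 z [-0.002 -0.003 -1.   ] q [-0.69  0.66 -0.13  1.42  0.09  1.07  0.74]
collar 5079 [449.  393.9  82. ] [527.7 485.4  91.2]
```

View pics/w18.png

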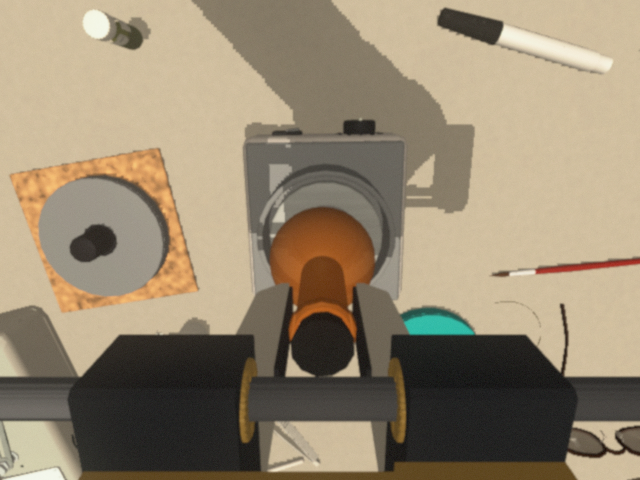

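The ball sits over the collar at (323,240). I'm centring it the last 2.5 mm in y and lowering to just above the seat.

Emit:
{"api": "apply_moves", "payload": {"increments": [[[0,0,0,0.3,2,-5,-1],[0,0,0,0,0.5,-6,-1],[0,0,0,0,0,-5,-1],[0,0,0,0,0,-2,-1],[0,0,0,0,0,0,-1],[0,0,0,0,0,0,-1]]]}}

```text
clock: 20.75
eef_pos: [495.5, 440.2, 149.2]
tool_rot: [0.001, 1.0, -0.001, -0.0]
contact_force: [-0.5, -0.8, -1.5]
finger_gap: 25.6
```

```bash
python3 ring.py w19.png
```

```text
t 20.75 pos [495.5 440.2 149.2] gap 25.6 F [-0.5 -0.8 -1.5]
yaxis deg 89.9 z [-0.001 -0.001 -1.   ] q [-0.69  0.68 -0.13  1.44  0.09  1.03  0.73]
collar 5587 [448.8 394.   82. ] [536.8 485.1  91.3]
```

Emit:
{"api": "apply_moves", "payload": {"increments": [[[0,0,0,0,0,-3,-1],[0,0,0,0,0,-2,-1],[0,0,0,0,0,0,-1]]]}}

```text
clock: 21.1
eef_pos: [496.2, 440.4, 145.0]
tool_rot: [0.001, 1.0, -0.0, 0.0]
contact_force: [-0.2, 0.0, 0.4]
finger_gap: 25.5
```

Emit:
{"api": "apply_moves", "payload": {"increments": [[[0,0,0,0,0,-2,-1],[0,0,0,0,0,0,-1]]]}}

```text
clock: 21.3
eef_pos: [496.7, 440.4, 143.9]
tool_rot: [0.001, 1.0, 0.0, 0.001]
contact_force: [-0.0, -1.3, 1.7]
finger_gap: 25.3
```

Emit:
{"api": "apply_moves", "payload": {"increments": [[[0,0,0,0,0,-3,-1],[0,0,0,0,0,0,-1]]]}}

```text
clock: 21.5
eef_pos: [497.1, 440.4, 141.7]
tool_rot: [0.002, 1.0, 0.0, 0.002]
contact_force: [-0.7, -1.4, 2.5]
finger_gap: 25.7
```

Emit:
{"api": "apply_moves", "payload": {"increments": [[[0,0,0,-1,0,-3,-1],[0,0,0,-0.5,0,-3,-1],[0,0,0,-0.5,0,-2,-1]]]}}

```text
clock: 21.8
eef_pos: [496.4, 440.5, 135.5]
tool_rot: [0.002, 1.0, 0.001, 0.003]
contact_force: [-1.2, -1.4, 6.0]
finger_gap: 25.8
```

```bash
python3 ring.py w20.png
```

```text
t 21.8 pos [496.4 440.5 135.5] gap 25.8 F [-1.2 -1.4  6. ]
yaxis deg 89.8 z [ 0.007  0.002 -1.   ] q [-0.69  0.69 -0.12  1.46  0.1   0.99  0.73]
collar 2799 [448.9 393.9  82. ] [534.  485.4  98. ]
```

View pics/w20.png

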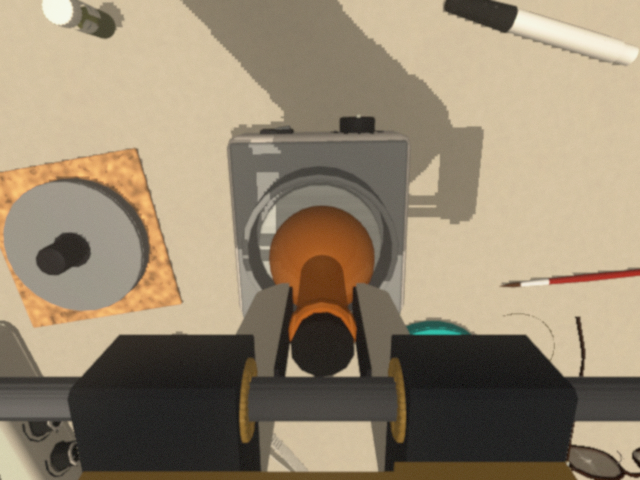

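Seated in the ring and pressing, with the stopper at an unchanged pixel, so no slip in the grip. I'm pressing on.

Emit:
{"api": "apply_moves", "payload": {"increments": [[[0,0.3,0,-0.5,0,-3,-1],[0,0,0,-0.5,0,-3,-1]]]}}

```text
clock: 22.05
eef_pos: [497.0, 440.7, 132.2]
tool_rot: [0.002, 1.0, 0.002, 0.003]
contact_force: [-0.9, -3.1, 14.8]
finger_gap: 25.0
```

Emit:
{"api": "apply_moves", "payload": {"increments": [[[0,0,0,-0.5,0,-2.5,-1],[0,0,0,0,0,-2,-1]]]}}

```text
clock: 22.25
eef_pos: [498.8, 440.8, 132.5]
tool_rot: [0.003, 1.0, 0.003, 0.006]
contact_force: [-1.5, -3.3, 10.2]
finger_gap: 25.7
```

Emit:
{"api": "apply_moves", "payload": {"increments": [[[0,0.4,0,-1.5,0,-2,-1],[0,0,0,-0.5,0,-2,-1]]]}}

```text
clock: 22.45
eef_pos: [498.6, 440.7, 132.5]
tool_rot: [0.003, 1.0, 0.004, 0.004]
contact_force: [-1.5, -2.5, 10.2]
finger_gap: 25.4
```

```bash
python3 ring.py w21.png; python3 -c "
from h import *
f=cam('scene');save(f,'s21.png',(300,130,520,295),3.6);st()
f=cam('wrist');W=cloud(f);print('flask patch z',[(p,px2w(f,p).round(1)) for p in ((323,240),(323,215),(300,190),(345,190),(390,230),(260,240))])"
```

```text
t 22.45 pos [498.6 440.7 132.5] gap 25.4 F [-1.5 -2.5 10.2]
yaxis deg 89.6 z [ 0.009  0.008 -1.   ] q [-0.69  0.7  -0.12  1.46  0.1   0.98  0.73]
collar 3141 [448.9 394.1  82. ] [534.3 485.3  98. ]
t 22.55 pos [498.5 440.7 132.4] gap 25.6 F [-1.7 -3.7 10.6]
yaxis deg 89.7 z [ 0.009  0.007 -1.   ] q [-0.69  0.7  -0.12  1.46  0.1   0.98  0.73]
flask patch z [((323, 240), array([479.6, 441.8, 118.1])), ((323, 215), array([469.6, 441.9, 106.8])), ((300, 190), array([462.8, 428.7,  73. ])), ((345, 190), array([463.1, 455.3,  72.2])), ((390, 230), array([483.2, 480.1,  88.7])), ((260, 240), array([493.6, 403.6,  72.6]))]
```

View pics/s21.png

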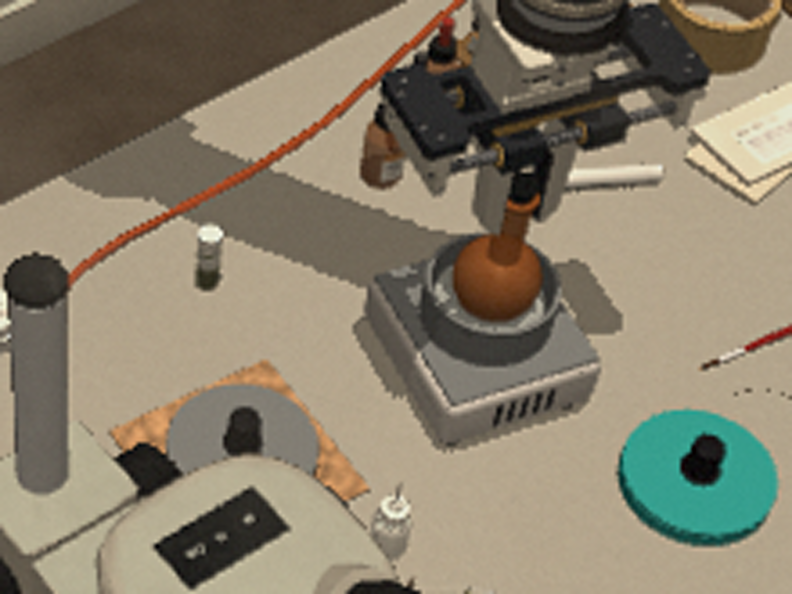

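View pics/w21.png

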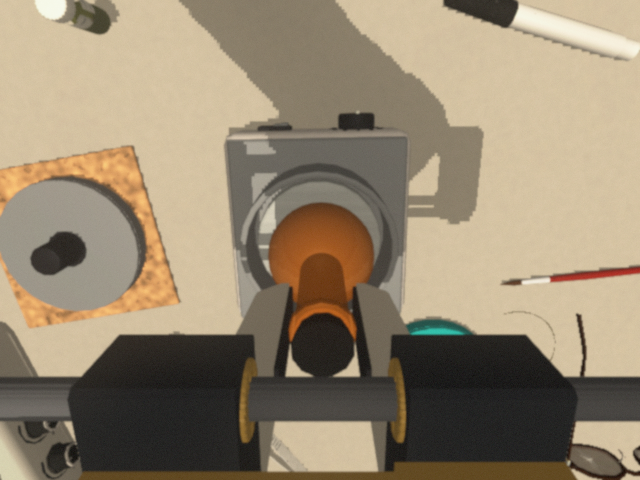

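The ring surface reads z≈72.5 against 86 at rest, so it is at the bottom, with about 11.5 N net. The TCP has drifted 3.5 mm in +x, so I'm straightening that while keeping the push.

Emit:
{"api": "apply_moves", "payload": {"increments": [[[-0.4,0.6,0.3,-4,0,-2,-1]]]}}

```text
clock: 22.7
eef_pos: [495.8, 440.7, 132.4]
tool_rot: [0.001, 1.0, 0.001, 0.001]
contact_force: [0.4, -2.0, 8.8]
finger_gap: 25.6
```

Emit:
{"api": "apply_moves", "payload": {"increments": [[[-0.3,0.4,0,-4,-0.5,-2,-1]]]}}

```text
clock: 22.8
eef_pos: [493.6, 440.6, 132.3]
tool_rot: [0.001, 1.0, -0.001, -0.001]
contact_force: [-0.1, -2.0, 8.1]
finger_gap: 25.3
```

Emit:
{"api": "apply_moves", "payload": {"increments": [[[0,0,0,0.5,-0.3,-2.5,-1]]]}}

```text
clock: 22.9
eef_pos: [495.4, 440.8, 132.2]
tool_rot: [0.001, 1.0, 0.0, 0.001]
contact_force: [-1.4, -3.7, 13.1]
finger_gap: 25.3
```

Emit:
{"api": "apply_moves", "payload": {"increments": [[[0,0,0,0,-0.3,-3,-1]]]}}

```text
clock: 23.0
eef_pos: [497.2, 440.8, 132.2]
tool_rot: [0.001, 1.0, 0.001, 0.003]
contact_force: [-2.6, -4.6, 14.8]
finger_gap: 25.7
```

```bash
python3 ring.py w22.png; python3 -c "
from h import *
for i in range(4): f=cam('wrist')
st();W=cloud(f)
print('ring z',[(p,px2w(f,p).round(1)) for p in ((300,190),(345,190),(260,240))])
f=cam('scene');save(f,'s22.png',(390,160,490,260),6);save(f,'s22b.png');st()"
```

```text
t 23.0 pos [497.2 440.8 132.2] gap 25.7 F [-2.6 -4.6 14.8]
yaxis deg 89.8 z [ 0.006  0.002 -1.   ] q [-0.69  0.7  -0.12  1.46  0.1   0.98  0.73]
collar 3075 [449.  393.8  82. ] [533.6 485.3  98. ]
t 23.25 pos [497.1 440.8 132.2] gap 25.8 F [-0.9 -3.2 13.1]
yaxis deg 89.8 z [ 0.006  0.002 -1.   ] q [-0.69  0.7  -0.12  1.46  0.1   0.98  0.73]
ring z [((300, 190), array([461.1, 428.4,  73.3])), ((345, 190), array([461.3, 454.9,  72.6])), ((260, 240), array([491.8, 403.5,  73.4]))]
t 23.3 pos [497.1 440.8 132.2] gap 25.4 F [-0.6 -3.7 12.6]
yaxis deg 89.8 z [ 0.006  0.002 -1.   ] q [-0.69  0.7  -0.12  1.46  0.1   0.98  0.73]
```

View pics/s22.png

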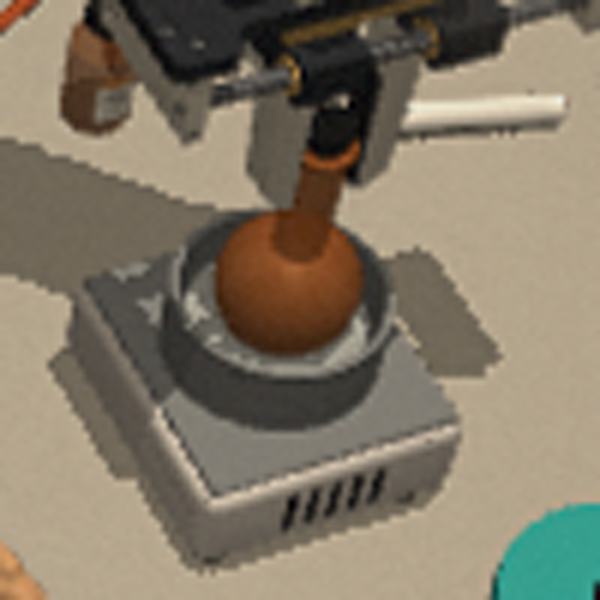

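View pics/w22.png

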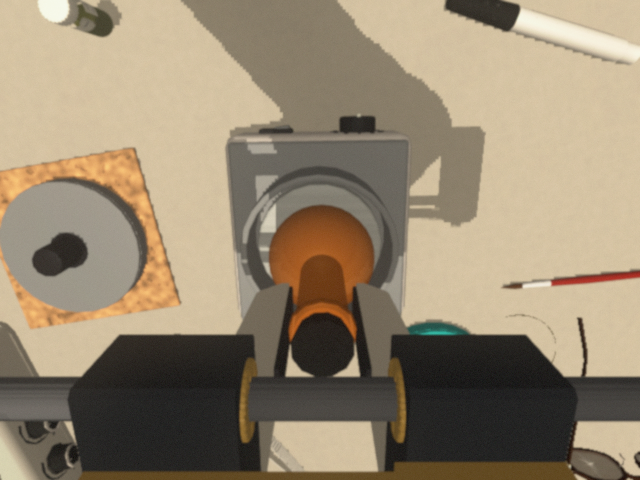

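The pose is stable over 0.3 s, with the ring at the bottom stop, the flask upright and the lid still on the mat at (70,245). I'm handing in.

```bash
python3 -c "
from h import *
print(arm.finish_job())"
```

```text
the job is handed in; nothing more can be done
None
```

I took the grey lid off the mixer and stood it knob up on the cork mat. The amber flask is now in the mixer's sprung ring and pressed down. I handed the job in at about 23.3 s with the gripper still holding and pushing it.

**Lid:** the wrist camera put its centre within 3 mm of the mat's centre, and it was still there in the last picture.

**Flask and ring:**
- The ring's top read about z = 73 mm, against 86 mm at rest and 74 mm expected at the bottom. From first contact the tool moved down about 12 mm.
- The push was about 13–14 N, which is more than the 10 N the spring needs, so the ring was against its stop.
- The flask looked upright and had not slipped in the grip. The tool leaned less than 0.5°.

**Other things:** the blue flasks and the turquoise lid were not touched. The bystanders I could see in the pictures had not moved.

**Checks that disagreed:**
- The tool kept drifting 1–3 mm in +x while pressing. I corrected it once; it ended about 2 mm off the ring's axis and steady.
- The fingers stopped at about 25 mm on the neck, which is listed as 22 mm, and about 19 mm on the 22 mm knob. Both grips held.
- The fixed cameras and the wrist camera differed by 3–5 mm on positions. I relied on the wrist camera.

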